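# Stack the store tins against the bench rail

## Task

Clear the worktop of the three closed store containers: first slide the wide square box, which is too wide to grip, back across the bench until it stands against the long rail, square to it. Then build the stack on it, widest base first: the long box laid flat in the middle of the square box's lid, and the round tin centred on the long box. Keep the containers upright and set them down gently without dropping them, and leave the mortar, the two upturned bowls and the knife block where they are.

Things in the scene. Friction and masses are not known exactly. Their poses are not given: they have to be found in the camera images.
- square_box: low square steel box with a flat white lid, closed, 160 x 160 x 75 mm high, 0.5 to 0.9 kg; sides below the 18 mm lid skirt stand 1.5 mm further in. Origin: centre of its underside; x, y square to its sides, z up. Starts flat on the bench 40 to 180 mm short of the rail, turned by up to 0.2 rad, in one of three places side by side, shared with the other two; slides with ordinary friction
- long_box: oblong steel box with a flat white lid, 130 mm long (its x) x 62 mm wide (its y) x 70 mm high, closed, about 0.35 kg; sides below the lid's 16 mm skirt 1.5 mm further in. Origin: centre of its underside, z up. Stands flat on the bench in one of the three places, at any yaw
- round_tin: round steel tin with a flat white lid, 60 mm in diameter (58 mm below the 22 mm deep lid), 95 mm high, closed, about 0.3 kg. Origin: centre of its underside, z up. Stands upright on the bench in one of the three places
- rail: low fixed steel rail along the bench's far side, 860 mm long: two level bars 12 mm thick, centres 28 and 56 mm up, posts behind, 64 mm high. Origin: mid-length at bench height under the bars' front (the side facing the robot); x points away from the robot square to the rail, y along it. A box pushed flat against the bars has its far side at x = 0 of this frame. Turned by up to 0.06 rad
- mortar: bystander: grey stone mortar, 152 mm across, 112 mm high, with its pestle leaning in it to 175 mm; origin centre of its underside; on the left
- bowl_a: bystander: larger upturned steel bowl, 136 mm across, 62 mm high; origin centre of its underside; on the right
- bowl_b: bystander: smaller upturned steel bowl, 116 mm across, 52 mm high; origin centre of its underside; on the right
- knife_block: bystander: leaning steel knife block with black-handled knives, 100 x 85 mm foot, about 265 mm high; origin centre of its foot; far left

How it is judged (in metres and radians):
On the way, in this order (a step that is already met when the one before it is completed fails the run):
1. the square box stands against the rail (far side within about 15 mm of the bars), square to it within 0.12 rad, and at rest (x of square_box in the frame of rail between -0.095 and -0.072 m and y of square_box in the frame of rail between -0.36 and 0.36 m and (angle between the x axis of square_box and the x axis of rail, either way round below 0.12 rad or angle between the x axis of square_box and the y axis of rail, either way round below 0.12 rad) and angle between square_box's own z axis and vertical below 0.06 rad and linear speed of square_box below 0.02 m/s), for 0.2 s.
2. the long box lies flat on the square box's lid, its middle within 30 mm of the lid's middle, let go and at rest (all of step 1 and horizontal distance between long_box and square_box below 0.03 m and z of long_box in the frame of square_box between 0.07 and 0.081 m and angle between long_box's own z axis and vertical below 0.08 rad and linear speed of long_box below 0.02 m/s and contact force between the fingers and long_box below 0.5 N), for 0.2 s.
At the end, for the whole second after the job is handed in: Square box against the rail: centre at most 95 mm in front of the bars, square within 0.12 rad. Long box level on its lid, centres within 30 mm seen from above. Round tin upright on the long box, centres within 22 mm. All let go and at rest, bystanders within 30 mm of where they began (all of step 2 and horizontal distance between round_tin and long_box below 0.022 m and z of round_tin in the frame of long_box between 0.065 and 0.076 m and angle between round_tin's own z axis and vertical below 0.08 rad and linear speed of round_tin below 0.02 m/s and contact force between the fingers and round_tin below 0.5 N); the robot touches nothing.
It fails at once if the mortar, a bowl or the knife block is shifted by more than 30 mm (distance of any of mortar, bowl_a, bowl_b, knife_block from where it was at the start of the episode above 0.03 m).
It fails at once if a container is tipped by more than 0.5 rad (29 degrees) from upright (angle between any of long_box, round_tin, square_box's own z axis and vertical above 0.5 rad).
It fails at once if the long box or the round tin is dropped or knocked: it moves faster than 0.65 m/s (a fall of some 20 mm) while the fingers do not hold it ((linear speed of long_box above 0.65 m/s and contact force between the fingers and long_box below 0.5 N) or (linear speed of round_tin above 0.65 m/s and contact force between the fingers and round_tin below 0.5 N)).
It fails at once if the long box or the round tin is slammed down on the stack (contact force over 80 N) (contact force between long_box and square_box above 80 N or contact force between round_tin and long_box above 80 N).
It also fails if it takes over 72 s, if anything falls off the work surface, if the arm or the gripper's body presses on something with over 40 N, if the wrist force passes 120 N, or if a joint passes its speed limit or range.

## Robot

A 6-joint arm with a two-finger parallel gripper is mounted at the origin on the work surface. World frame = base frame: x ahead of the robot, y to its left, z up, the work surface at z = 0. Lengths are in m, angles in degrees, forces in N, time in s.
With the tool pointing down it reaches from about 0.325 to 0.85 m from the base axis. Payload 15.5 kg.
Tool frame: the origin (TCP) lies at the very end of the fingers, on their centre line; the grasp point (between the pads) lies arm.grip_depth behind it (arm.grip_depth is the distance from the TCP to the grasp point, in m); z points along the fingers, y is the direction in which the jaws open and shut (so a half turn about z gives the same grasp; the last joint's range is limited). The gripper opens to 91 mm and grips with 3 to 60 N. Pads are 32 mm wide; open, the fingers measure 118 mm over their backs; the gripper's body (76 mm by 178 mm) begins 60 mm behind the grasp point.
Start: joints at [-69.07, 28.281, 77.091, -0, 74.628, -5.472], TCP at [0.278, -0.56, 0.214] pointing down, gripper open.
Joint ranges: [-166.48, 166.48], [-47.26, 123.95], [12.59, 153.08], [-70.14, 250.14], [6.76, 159.57], [-176.63, 176.63]. Speed limits (degrees/s): [108.29, 108.29, 147.25, 172.46, 172.46, 172.46].

## Interface

Orientations are given as a 3x3 rotation matrix whose columns are the frame's x, y, z axes.
In Python, from rig import arm gives the robot as it stands. Calls block until the motion is done:
- arm.move_to(position, orientation): joint-space move of the TCP to a pose.
- arm.move_l(position, orientation=None, feed=0.15): straight line of the TCP; orientation=None keeps the orientation; feed is the mean speed in m/s.
- arm.move_joints(angles): joint-space move.
- arm.grip(opening): finger opening in m; the grip force is fixed at half the most; returns when the fingers have stopped.
- arm.sleep(seconds).
- arm.solve_ik(position, orientation): joint angles nearest the present ones, or None.
- arm.snapshot(name): name is "scene" or "top" or "wrist"; returns the picture (420x560x3 uint8, red, green, blue); there is no depth.
- arm.get_calibration(name): a dict with "intrinsics" (3x3 intrinsics, pixels), "k1" (the pictures are not rectified: a ray, as slopes to the right and down, at radius r is drawn at 1 + k1 r^2 times it, then the intrinsics apply), "cam_to_world" (4x4, takes a point from camera to world coordinates). Camera axes: x right, y down, z forward; pixel columns grow to the right and rows downward; lengths in m; the calibration is good to about 2 mm. A picture is of the moment at which its call begins: read the wrist's pose just before it. get_calibration takes no time and is no camera call; for the wrist camera it gives the pose at the moment of the call.
A pose or a line that the arm cannot do raises arm.Unreachable and nothing moves.
- arm.sign_off(): hands the job in, once; it reports no verdict.
Readings, each from a call of its own:
- arm.current_t(): time.
- arm.current_joint_positions(): joint angles.
- arm.current_dq(): joint speeds.
- arm.current_tau(): joint torques, N m.
- arm.current_ee_pos(): TCP position.
- arm.current_tool_rot(): TCP orientation.
- arm.current_force(): force on the tool from outside, world axes, zero at the start.
- arm.current_torque(): the same for the moment, N m.
- arm.current_width(): finger opening in m.
Only numpy, scipy, OpenCV 4.12 (cv2) and the standard library are available. Lean on these libraries where they do the work, as an engineer would, in place of code of your own. Each camera call takes 0.05 s, during which the arm holds its last target.

## Working session

There is one attempt and no reset: what is moved stays moved. The work goes in short steps, each a Python script; the robot and the scene stay as the last script left them, time stands still between calls to the robot, and variables do not carry over. Pictures are saved under pics/ and viewed, and the job is handed in when it is done.

```bash
ls; mkdir -p pics
python3 - <<'E'
from rig import arm
import cv2,numpy as np
for n in ["scene","top","wrist"]:
    c=arm.get_calibration(n); print(n,np.round(c["intrinsics"],2).tolist(),c["k1"],np.round(c["cam_to_world"],4).tolist())
    cv2.imwrite(f"pics/{n}0.png",arm.snapshot(n)[:,:,::-1])
print(arm.grip_depth,arm.current_width(),arm.current_t(),arm.current_tool_rot())
E
```

```text
pics
scene [[384.19, 0.0, 280.27], [0.0, 384.19, 208.79], [0.0, 0.0, 1.0]] -0.1058780437712206 [[0.6085, 0.668, -0.4284, 1.0776], [0.7935, -0.5144, 0.3252, -0.4018], [-0.0031, -0.5378, -0.8431, 1.0851], [0.0, 0.0, 0.0, 1.0]]
top [[442.71, 0.0, 276.48], [0.0, 442.71, 204.14], [0.0, 0.0, 1.0]] -0.06886317978910293 [[0.0563, -0.9756, 0.2124, 0.2392], [-0.9984, -0.0556, 0.0095, -0.0006], [0.0025, -0.2126, -0.9771, 1.4157], [0.0, 0.0, 0.0, 1.0]]
wrist [[331.62, 0.0, 286.11], [0.0, 331.62, 208.91], [0.0, 0.0, 1.0]] -0.007852344171478834 [[0.4449, -0.857, -0.2601, 0.3521], [-0.8956, -0.4259, -0.1286, -0.5218], [-0.0005, 0.2901, -0.957, 0.3837], [0.0, 0.0, 0.0, 1.0]]
0.0188 0.09106698976189169 0.15 [[ 8.95678502e-01  4.44702031e-01 -3.52749112e-04]
 [ 4.44702166e-01 -8.95678098e-01  8.53789583e-04]
 [ 6.37323075e-05 -9.21589270e-04 -9.99999573e-01]]
```

View pics/top0.png

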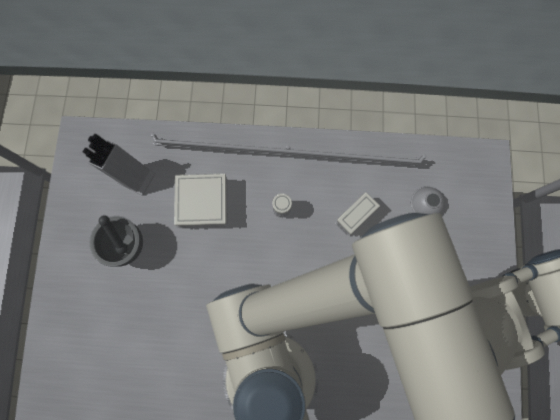

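View pics/scene0.png

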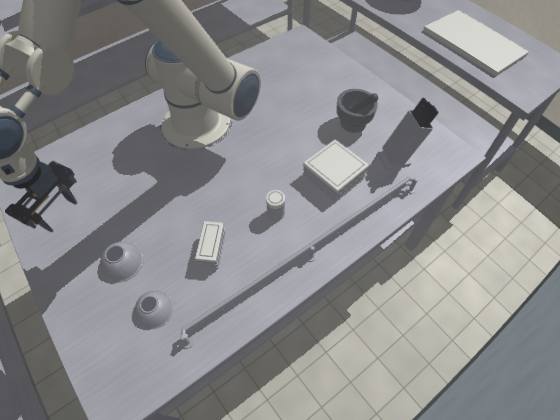

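```bash
python3 -c "
import cv2
a=cv2.imread('pics/top0.png')
print(a.shape)
cv2.imwrite('pics/top0a.png',cv2.resize(a[70:220,150:350],None,fx=4,fy=4,interpolation=cv2.INTER_CUBIC))
cv2.imwrite('pics/top0b.png',cv2.resize(a[70:220,290:490],None,fx=4,fy=4,interpolation=cv2.INTER_CUBIC))
"
```

```text
(420, 560, 3)
```

The pictures show the square box on the left at top px (200,200), the tin in the middle (282,204) and the long box on the right (359,214). The rail runs from (155,140) to (425,162). The mortar and knife block are on the left, close to the square box.

View pics/top0a.png

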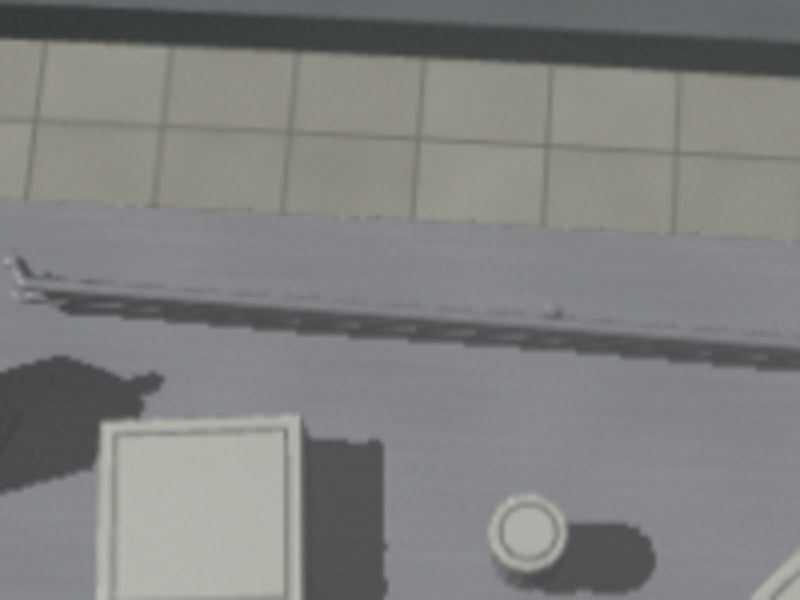

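View pics/top0b.png

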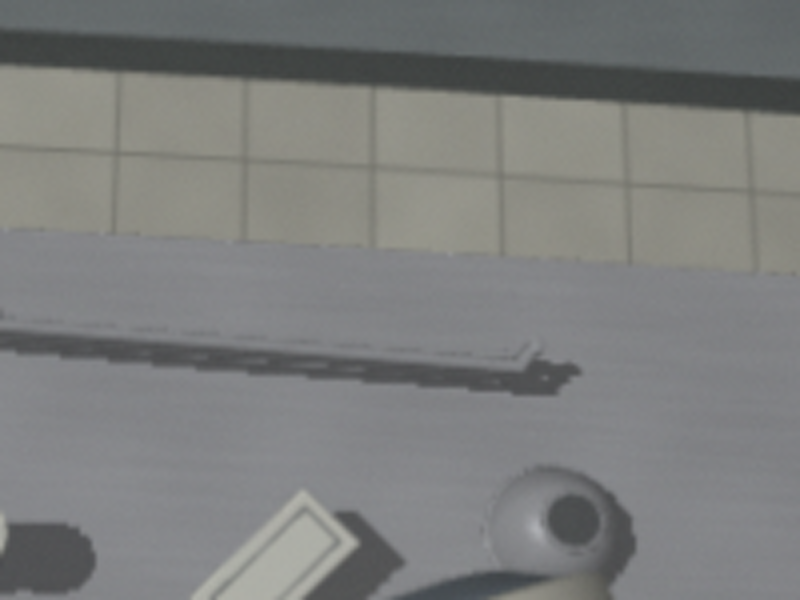

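```bash
cat > h.py <<'E'
import numpy as np,cv2
from rig import arm
def project(cal,P):
    T=np.linalg.inv(cal["cam_to_world"]);q=np.asarray(P)@T[:3,:3].T+T[:3,3]
    s=q[...,:2]/q[...,2:];r2=(s**2).sum(-1,keepdims=True);s=s*(1+cal["k1"]*r2)
    K=np.asarray(cal["intrinsics"]);return np.stack([s[...,0]*K[0,0]+K[0,2],s[...,1]*K[1,1]+K[1,2]],-1)
def rect(img,cal,h,x0,x1,y0,y1,res=0.001):
    # rows: x decreasing, cols: y decreasing
    xs=np.arange(x1,x0,-res);ys=np.arange(y1,y0,-res)
    X,Y=np.meshgrid(xs,ys,indexing='ij')
    uv=project(cal,np.stack([X,Y,np.full_like(X,h)],-1)).astype(np.float32)
    return cv2.remap(img,uv[...,0],uv[...,1],cv2.INTER_LINEAR)
def whites(im,x1,y1,res,thr=150,amin=500):
    # white lids: bright with warm tint
    b=(im.min(-1)>thr).astype(np.uint8)
    cs,_=cv2.findContours(b,cv2.RETR_EXTERNAL,cv2.CHAIN_APPROX_NONE)
    out=[]
    for c in cs:
        if cv2.contourArea(c)<amin: continue
        (u,v),(w,hh),a=cv2.minAreaRect(c); p=cv2.boxPoints(((u,v),(w,hh),a))
        P=np.c_[x1-res*p[:,1],y1-res*p[:,0]]
        e=P[1]-P[0];f=P[2]-P[1]
        L,S=(e,f) if np.hypot(*e)>=np.hypot(*f) else (f,e)
        out.append(dict(c=np.round(P.mean(0),4),L=round(np.hypot(*L),4),S=round(np.hypot(*S),4),yaw=round(np.degrees(np.arctan2(L[1],L[0])),2)))
    return out
E
python3 - <<'E'
from h import *
cal=arm.get_calibration("top");im=cv2.imread("pics/top0.png")
for nm,h,b in [("sq",.075,(.45,.75,.1,.4)),("tin",.095,(.5,.75,-.08,.08)),("long",.07,(.45,.75,-.3,-.08))]:
    for thr in (135,155):
        r=rect(im,cal,h,*b); print(nm,thr,whites(r,b[1],b[3],.001,thr))
r=rect(im,cal,.062,.70,.86,-.5,.5,.00125);cv2.imwrite("pics/rail.png",r)
s=cv2.imread("pics/scene0.png");cs=arm.get_calibration("scene")
for nm,h,b in [("sq",.075,(.45,.75,.1,.4)),("tin",.095,(.5,.75,-.08,.08)),("long",.07,(.45,.75,-.3,-.08))]:
    for thr in (135,155):
        r=rect(s,cs,h,*b); print('s',nm,thr,whites(r,b[1],b[3],.001,thr))
r2=rect(s,cs,.062,.70,.86,-.5,.5,.00125)
cv2.imwrite("pics/rail.png",np.vstack([rect(im,cal,.062,.70,.86,-.5,.5,.00125),r2]))
cv2.imwrite("pics/plan.png",np.vstack([rect(im,cal,0.0,.3,.86,-.5,.5,.002),rect(s,cs,0.0,.3,.86,-.5,.5,.002)]))
E
```

```text
sq 135 [{'c': array([0.5548, 0.2885], dtype=float32), 'L': np.float32(0.2251), 'S': np.float32(0.2042), 'yaw': np.float32(-85.3)}]
sq 155 [{'c': array([0.5358, 0.2545], dtype=float32), 'L': np.float32(0.1578), 'S': np.float32(0.1572), 'yaw': np.float32(-84.91)}]
tin 135 [{'c': array([0.5348, 0.0244], dtype=float32), 'L': np.float32(0.1142), 'S': np.float32(0.0666), 'yaw': np.float32(-87.06)}, {'c': array([0.6017, 0.0026], dtype=float32), 'L': np.float32(0.064), 'S': np.float32(0.0626), 'yaw': np.float32(-154.59)}]
tin 155 [{'c': array([ 0.5325, -0.003 ], dtype=float32), 'L': np.float32(0.036), 'S': np.float32(0.035), 'yaw': np.float32(-90.0)}]
long 135 [{'c': array([ 0.578 , -0.1185], dtype=float32), 'L': np.float32(0.077), 'S': np.float32(0.042), 'yaw': np.float32(-90.0)}, {'c': array([ 0.5414, -0.224 ], dtype=float32), 'L': np.float32(0.1971), 'S': np.float32(0.1287), 'yaw': np.float32(-50.84)}]
long 155 [{'c': array([ 0.5211, -0.2409], dtype=float32), 'L': np.float32(0.1262), 'S': np.float32(0.0582), 'yaw': np.float32(-43.73)}]
s sq 135 [{'c': array([0.536, 0.25 ], dtype=float32),
[... 530 characters left out ...]
239), 'S': np.float32(0.159), 'yaw': np.float32(0.0)}]
s tin 155 [{'c': array([6.145e-01, 5.000e-04], dtype=float32), 'L': np.float32(0.227), 'S': np.float32(0.159), 'yaw': np.float32(0.0)}]
s long 135 [{'c': array([ 0.584 , -0.1895], dtype=float32), 'L': np.float32(0.266), 'S': np.float32(0.219), 'yaw': np.float32(0.0)}, {'c': array([ 0.743, -0.196], dtype=float32), 'L': np.float32(0.206), 'S': np.float32(0.014), 'yaw': np.float32(-90.0)}]
s long 155 [{'c': array([ 0.583 , -0.1895], dtype=float32), 'L': np.float32(0.264), 'S': np.float32(0.219), 'yaw': np.float32(0.0)}, {'c': array([ 0.7435, -0.1965], dtype=float32), 'L': np.float32(0.205), 'S': np.float32(0.013), 'yaw': np.float32(-90.0)}]
```

View pics/rail.png

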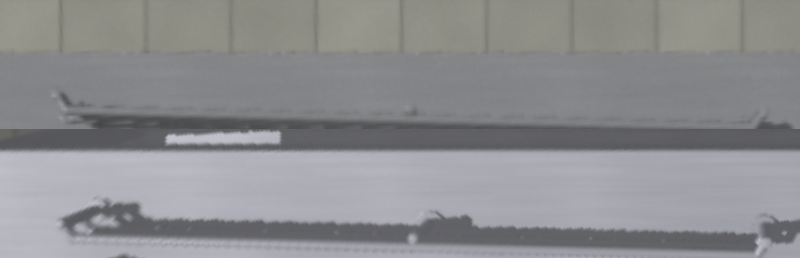

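View pics/plan.png

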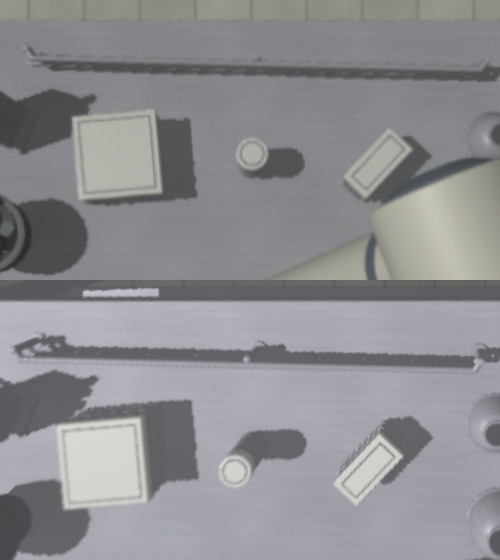

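Run:
```python
from h import *
im=cv2.imread("pics/top0.png");cal=arm.get_calibration("top");s=cv2.imread("pics/scene0.png");cs=arm.get_calibration("scene")
out=[]
for I,C in ((im,cal),(s,cs)):
  r=[]
  for (ya,yb) in ((.25,.45),(-.1,.1),(-.4,-.2)):
    r.append(cv2.resize(rect(I,C,.06,.66,.78,ya,yb,.001),None,fx=1.3,fy=2.4))
  out.append(np.hstack(r))
cv2.imwrite("pics/rail2.png",np.vstack(out))
b=(.5,.75,-.08,.08)
# undistorted big crops
r=rect(s,cs,.075,.4,.7,.1,.4,.001);r2=rect(s,cs,.07,.4,.7,-.4,-.1,.001)
r3=rect(s,cs,.095,.4,.7,-.15,.15,.001)
cv2.imwrite("pics/lids_s.png",np.hstack([r,r2,r3])[:,:])
t=[rect(im,cal,h,.4,.7,y,y+.3,.001) for h,y in((.075,.1),(.07,-.4),(.095,-.15))]
a=np.vstack([np.hstack([r,r2,r3]),np.hstack(t)])
cv2.imwrite("pics/lids.png",cv2.resize(a,(800,533)))
for thr in (190,205,215): print(thr,[whites(q,.7,y,.001,thr) for q,y in((r,.4),(r2,-.1),(r3,.15))])
for thr in (140,145,150): print(thr,[whites(q,.7,y,.001,thr) for q,y in zip(t,(.4,-.1,.15))])
```

```text
Traceback (most recent call last):
ValueError: all the input array dimensions except for the concatenation axis must match exactly, but along dimension 1, the array at index 0 has size 902 and the array at index 1 has size 901
```

View pics/rail2.png

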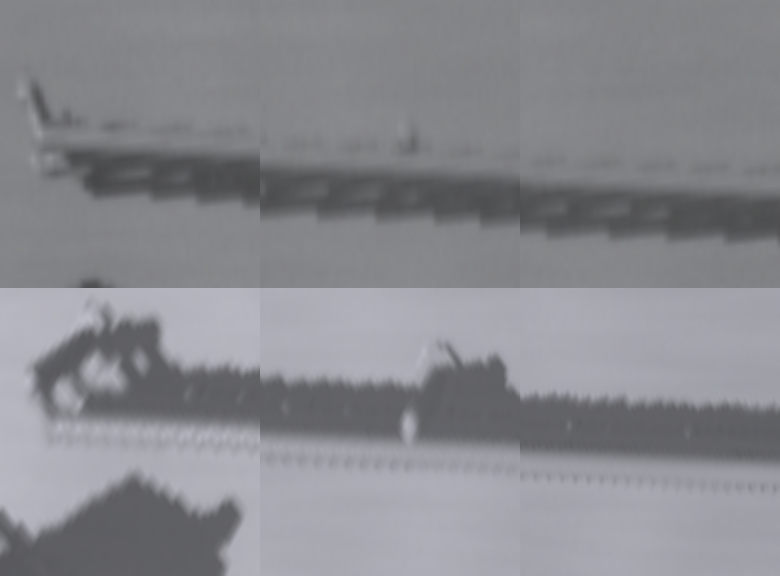

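The rail's front edge is at about x=0.7175 at y=.35, 0.708 at y=0 and 0.702 at y=-.3 (top camera). The scene camera agrees within about 3 mm, so the rail is turned by about -0.025 rad. Next I'll refine the lids.

Run:
```python
from h import *
im=cv2.imread("pics/top0.png");cal=arm.get_calibration("top");s=cv2.imread("pics/scene0.png");cs=arm.get_calibration("scene")
spec=((.075,.12),(.07,-.38),(.095,-.15))
r=[rect(s,cs,h,.4,.7,y,y+.2995,.001) for h,y in spec];t=[rect(im,cal,h,.4,.7,y,y+.2995,.001) for h,y in spec]
m=min(q.shape[1] for q in r);f=lambda l:np.hstack([q[:,:m] for q in l])
cv2.imwrite("pics/lids.png",cv2.resize(np.vstack([f(r),f(t)]),(800,533)))
for nm,l,ths in(("s",r,(190,205,215)),("t",t,(140,147,155))):
  for thr in ths:
    for q,(h,y) in zip(l,spec): print(nm,thr,[[list(map(float,w['c'])),float(w['L']),float(w['S']),float(w['yaw'])] for w in whites(q,.7,y+.2995,.001,thr)])
```

```text
s 190 [[[0.53329998254776, 0.2502000033855438], 0.15649999678134918, 0.15600000321865082, -85.02999877929688]]
s 190 [[[0.51910001039505, -0.2451000064611435], 0.125900000333786, 0.05990000069141388, -43.5099983215332]]
s 190 [[[0.5299000144004822, -0.006000000052154064], 0.03579999879002571, 0.03519999980926514, -156.8000030517578]]
s 205 [[[0.5335999727249146, 0.24889999628067017], 0.1251000016927719, 0.12479999661445618, -85.08000183105469], [[0.6043000221252441, 0.2572000026702881], 0.15309999883174896, 0.028699999675154686, -77.18000030517578]]
s 205 []
s 205 []
s 215 []
s 215 []
s 215 []
t 140 [[[0.5358999967575073, 0.25519999861717224], 0.16279999911785126, 0.16210000216960907, -174.80999755859375]]
t 140 [[[0.4465000033378601, -0.3070000112056732], 0.14499999582767487, 0.09099999815225601, -90.0], [[0.5220999717712402, -0.24070000648498535], 0.13099999725818634, 0.06270000338554382, -43.529998779296875]]
t 140 [[[0.5335999727249146, -0.0017999999690800905], 0.06040000170469284, 0.05990000069141388, -26.56999969482422]]
t 147 [[[0.5353999733924866, 0.2547999918460846], 0.1599999964237213, 0.15940000116825104, -174.91000366210938]]
t 147 [[[0.44600000977516174, -0.31049999594688416], 0.1379999965429306, 0.09000000357627869, -90.0], [[0.5214999914169312, -0.24089999496936798], 0.12870000302791595, 0.060499999672174454, -43.560001373291016]]
t 147 [[[0.5335000157356262, -0.0010000000474974513], 0.05900000035762787, 0.05700000002980232, 180.0]]
t 155 [[[0.5353999733924866, 0.25440001487731934], 0.15809999406337738, 0.15790000557899475, -84.91000366210938]]
t 155 [[[0.44449999928474426, -0.3160000145435333], 0.12700000405311584, 0.08699999749660492, -90.0], [[0.5210000276565552, -0.2409999966621399], 0.12620000541210175, 0.057999998331069946, -43.72999954223633]]
t 155 [[[0.5325000286102295, -0.003000000026077032], 0.03500000014901161, 0.03500000014901161, -90.0]]
```

View pics/lids.png

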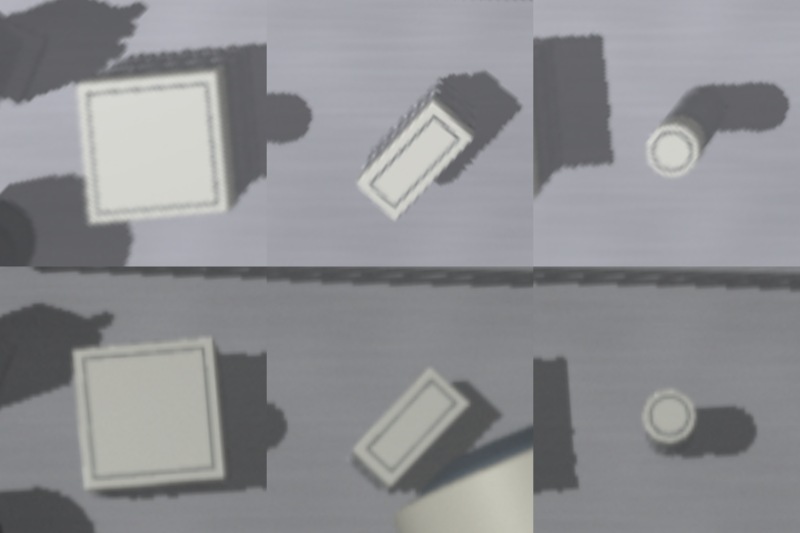

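```bash
cat >> h.py <<'E'
N=np.array([1,-.0255]);N/=np.hypot(*N)      # rail x
def down(ax):  # tool x along horizontal dir ax, z down
    ax=np.asarray(ax,float)/np.hypot(*ax);x=np.array([*ax,0]);z=np.array([0,0,-1.]);return np.c_[x,np.cross(z,x),z]
E
python3 - <<'E'
from h import *
R=down(N)
C=np.array([.5345,.2525])
P=lambda d:C+N*d
for d in(-.13,0.01):
  for z in (.2,.018): print(d,z,arm.solve_ik([*P(d),z],R))
arm.move_to([*P(-.130),.2],R)
print(arm.current_t(),arm.current_joint_positions())
cv2.imwrite("pics/w1.png",arm.snapshot("wrist")[:,:,::-1])
cv2.imwrite("pics/t1.png",arm.snapshot("top")[:,:,::-1])
E
```

```text
-0.13 0.2 [ 2.51543560e+01  1.75291478e+01  9.81881985e+01 -2.54444375e-14
  6.42826537e+01  1.16615082e+02]
-0.13 0.018 [ 2.51543560e+01  3.44688871e+01  1.08535505e+02 -2.54444375e-14
  3.69956081e+01  1.16615082e+02]
0.01 0.2 [ 1.91565803e+01  2.70336512e+01  8.17738370e+01 -2.54444375e-14
  7.11925118e+01  1.10617306e+02]
0.01 0.018 [ 1.91565803e+01  4.02062910e+01  9.09447865e+01 -2.54444375e-14
  4.88489225e+01  1.10617306e+02]
3.05 [ 2.51004339e+01  1.75382708e+01  9.81755067e+01 -5.04277499e-03
  6.42817045e+01  1.16597092e+02]
```

View pics/w1.png

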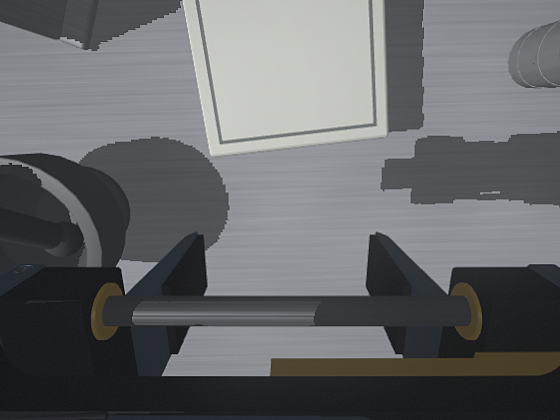

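View pics/t1.png

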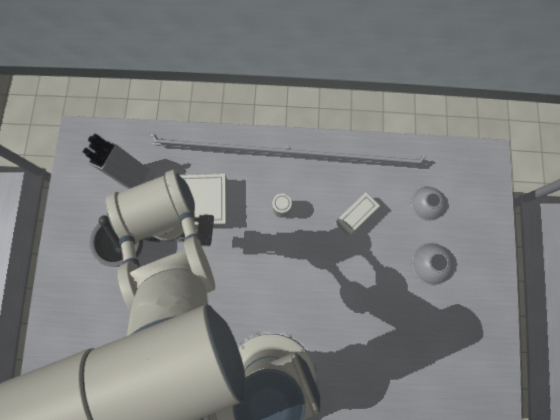

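```bash
cat >> h.py <<'E'
def unproj(cal,uv,h):
    K=np.asarray(cal["intrinsics"]);d=(np.array(uv,float)-K[:2,2])/np.array([K[0,0],K[1,1]]);s=d.copy()
    for _ in range(20): s=d/(1+cal["k1"]*(s@s))
    T=np.asarray(cal["cam_to_world"]);r=T[:3,:3]@np.array([*s,1]);o=T[:3,3];return (o+r*(h-o[2])/r[2])[:2]
E
python3 - <<'E'
from h import *
c=arm.get_calibration("top");s=arm.get_calibration("scene");w=arm.get_calibration("wrist")
print("mortar top",[unproj(c,p,.112).round(3) for p in((116,242),(139,240),(92,242))],"scene",[unproj(s,p,.112).round(3) for p in((357,105),)])
print("wrist mortar rim R",unproj(w,(130,210),.112))
print("knife base",[unproj(c,p,0).round(3) for p in((122,185),(135,192),(150,180))])
print("knife top",[unproj(c,p,.26).round(3) for p in((97,150),)])
print("w corners",[unproj(w,p,.075).round(4) for p in((211,156),(388,135))], "tcp",arm.current_ee_pos())
E
```

```text
mortar top [array([0.38 , 0.484]), array([0.39 , 0.415]), array([0.375, 0.557])] scene [array([0.396, 0.473])]
wrist mortar rim R [0.41185316 0.38381001]
knife base [array([0.583, 0.53 ]), array([0.561, 0.484]), array([0.605, 0.438])]
knife top [array([0.616, 0.517])]
w corners [array([0.4491, 0.3221]), array([0.4633, 0.1661])] tcp [0.40483508 0.25550104 0.19999258]
```

The wrist view shows the lid's near corners at (211,156) and (388,135), which give (.449,.322) and (.463,.166). The implied centre is within 2 mm of my estimate. The mortar's edge is at y≈0.40 and the gripper body will reach 0.345, so it clears. Pushing next.

Run:
```python
from h import *
R=down(N);C=np.array([.5345,.2525]);P=lambda d:C+N*d
arm.move_l([*P(-.130),.018],R,feed=.15)
print(arm.current_force().round(1))
arm.move_l([*P(-.015),.018],R,feed=.07)
print(arm.current_t(),arm.current_force().round(1),arm.current_ee_pos().round(4))
cv2.imwrite("pics/w2.png",arm.snapshot("wrist")[:,:,::-1])
cv2.imwrite("pics/s2.png",arm.snapshot("scene")[:,:,::-1])
```

```text
[-0.3  0.4  0.1]
6.3083 [-2.1 -0.7 -0.4] [0.5197 0.2529 0.018 ]
```

View pics/w2.png

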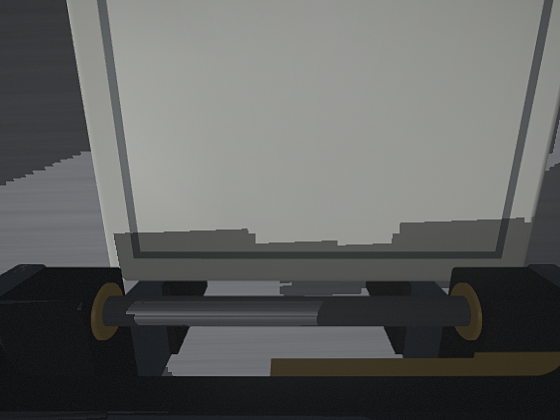

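View pics/s2.png

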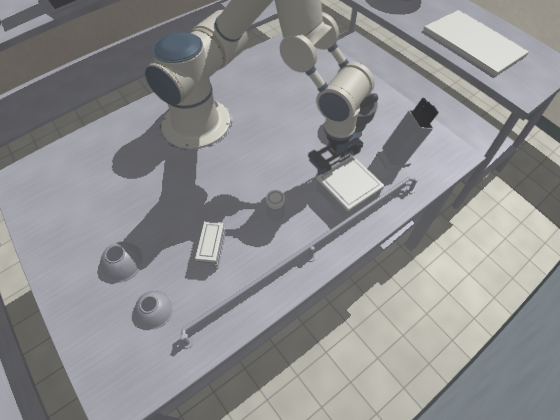

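The box is now square to the pusher: its near edge runs level at row 280, from (120,280) to (532,280). I'll go on in small steps and watch the force.

Run:
```python
from h import *
R=down(N);C=np.array([.5345,.2525]);P=lambda d:C+N*d
w=arm.get_calibration("wrist")
a,b=unproj(w,(120,280),.075),unproj(w,(532,280),.075);print(a,b)
for i in range(14):
    d=-.012+.0025*i
    arm.move_l([*P(d),.018],R,feed=.03)
    f=arm.current_force();p=arm.current_ee_pos()
    print(round(d,4),f.round(1),p.round(4),round(arm.current_t(),2))
    if f[:2]@N< -12: break
cv2.imwrite("pics/w3.png",arm.snapshot("wrist")[:,:,::-1])
cv2.imwrite("pics/s3.png",arm.snapshot("scene")[:,:,::-1])
```

```text
[0.54129743 0.31725885] [0.53717425 0.15924595]
-0.012 [-2.1  0.5 -0.3] [0.5227 0.2529 0.018 ] 6.66
-0.0095 [-1.5 -0.1 -0.6] [0.5251 0.2528 0.018 ] 6.91
-0.007 [-1.4 -0.7 -1. ] [0.5276 0.2527 0.018 ] 7.16
-0.0045 [-2.2 -0.8 -0.9] [0.5301 0.2526 0.018 ] 7.41
-0.002 [-1.8 -0.6 -1.4] [0.5326 0.2526 0.018 ] 7.66
0.0005 [-0.2 -1.2 -1.1] [0.5351 0.2525 0.018 ] 7.91
0.003 [-15.7   2.1   8.7] [0.5351 0.2523 0.0178] 8.16
```

The rail contact came at d≈+0.002, which agrees with the measured rail: near face 0.554, far face 0.714. Backing off and checking.

Run:
```python
from h import *
R=down(N);C=np.array([.5345,.2525]);P=lambda d:C+N*d
arm.move_l([*P(-.03),.018],R,feed=.08)
arm.move_l([*P(-.05),.2],R,feed=.2)
T=arm.get_calibration("wrist")
im=arm.snapshot("wrist")[:,:,::-1].copy();cv2.imwrite("pics/w4.png",im)
cv2.imwrite("pics/s4.png",arm.snapshot("scene")[:,:,::-1])
print(arm.current_t(),arm.current_ee_pos())
r=rect(im,T,.075,.4,.75,.1,.4,.001);cv2.imwrite("pics/w4r.png",r)
for t in(130,150,170):print([[w['c'].tolist(),float(w['L']),float(w['S']),float(w['yaw'])] for w in whites(r,.75,.4,.001,t,5000)])
```

```text
9.9833 [0.4840652  0.25352548 0.19884102]
[[[0.607200026512146, 0.23999999463558197], 0.13289999961853027, 0.08160000294446945, -91.41000366210938], [[0.5254999995231628, 0.25], 0.30000001192092896, 0.24899999797344208, -90.0]]
[[[0.6072999835014343, 0.23999999463558197], 0.13230000436306, 0.08129999786615372, -91.43000030517578]]
[[[0.6074000000953674, 0.23999999463558197], 0.1315000057220459, 0.08089999854564667, -91.41000366210938]]
```

View pics/w4.png

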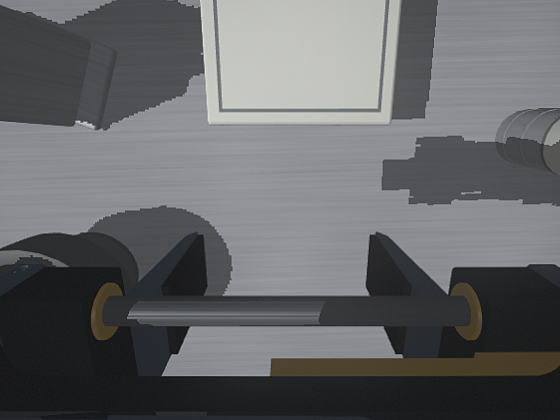

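View pics/s4.png

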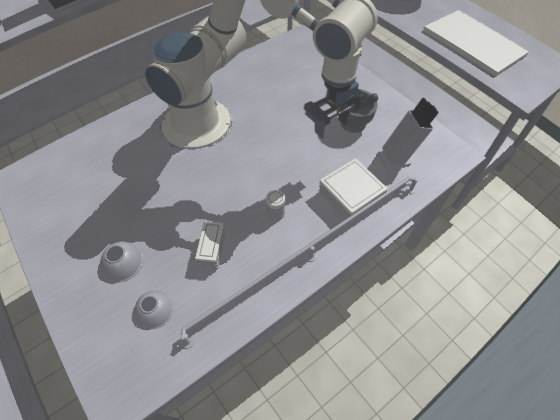

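The wrist view shows the near lid edge level at (209,124)-(391,124), so the square box is parallel to the gripper and therefore to the rail. I'll work out its centre and move to view the long box.

Run:
```python
from h import *
w=arm.get_calibration("wrist")
a,b=unproj(w,(209,124.5),.075),unproj(w,(391,124.5),.075);n=np.array([(a-b)[1],-(a-b)[0]]);n/=np.hypot(*n)
print("sq",a,b,np.hypot(*(a-b)),"centre",(a+b)/2+.08*n,"yaw",np.arctan2(n[1],n[0]))
th=np.radians(-43.6);ax=np.array([np.cos(th),np.sin(th)]);R=down(ax);L=np.array([.520,-.243])
q=L-.06*ax
arm.move_to([*q,.2],R)
T=arm.get_calibration("wrist")
im=arm.snapshot("wrist")[:,:,::-1].copy();cv2.imwrite("pics/w5.png",im)
t=arm.snapshot("top")[:,:,::-1].copy();cv2.imwrite("pics/t5.png",t)
print(arm.current_t(),arm.current_ee_pos(),arm.current_joint_positions().round(1))
r=rect(im,T,.07,.4,.65,-.38,-.1,.001)
for k in(150,170,190):print([[w['c'].tolist(),float(w['L']),float(w['S']),float(w['yaw'])] for w in whites(r,.65,-.1,.001,k,1000)])
r=rect(t,arm.get_calibration("top"),.075,.5,.75,.12,.38,.001)
for k in(140,150):print('top sq',[[w['c'].tolist(),float(w['L']),float(w['S']),float(w['yaw'])] for w in whites(r,.75,.38,.001,k,1000)])
```

```text
sq [0.55520698 0.31907572] [0.55124732 0.16239006] 0.15673568255868747 centre [0.63320162 0.23871182] yaw -0.025265977054488648
11.75 [ 0.47691594 -0.20078975  0.19999469] [-29.5  20.6  93.2   0.   66.3 104.1]
[[[0.5195000171661377, -0.24330000579357147], 0.10199999809265137, 0.034299999475479126, -43.2599983215332], [[0.519599974155426, -0.24220000207424164], 0.12770000100135803, 0.060100000351667404, -43.45000076293945]]
[[[0.519599974155426, -0.24330000579357147], 0.10130000114440918, 0.03350000083446503, -43.2599983215332], [[0.519599974155426, -0.24220000207424164], 0.12610000371932983, 0.05869999900460243, -43.36000061035156]]
[]
top sq [[[0.5187000036239624, 0.15700000524520874], 0.07329999655485153, 0.03280000016093254, -93.37000274658203], [[0.6085000038146973, 0.27070000767707825], 0.21809999644756317, 0.21570000052452087, -1.399999976158142], [[0.7368000149726868, 0.28189998865127563], 0.10440000146627426, 0.028699999675154686, -92.54000091552734]]
top sq [[[0.6349999904632568, 0.24269999563694], 0.1597999930381775, 0.1597999930381775, -91.41000366210938]]
```

View pics/w5.png

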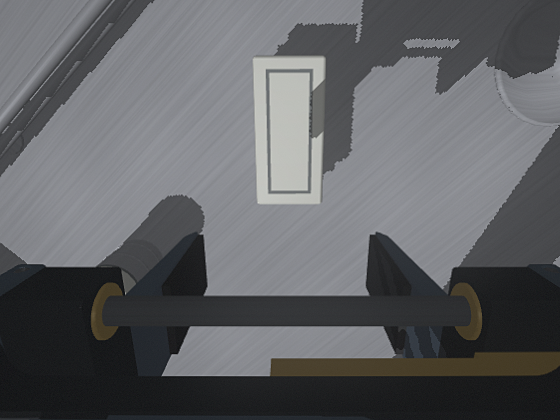

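View pics/t5.png

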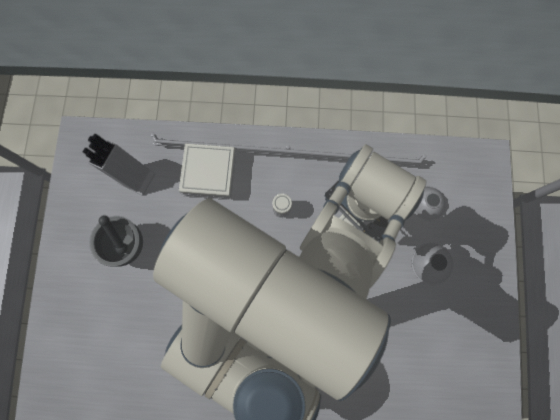

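The long box measures (.5196,-.2422) with yaw -43.4° (lid 128 x 60 mm, as expected), and the square box centre is ≈(.634,.2405). Grasping the long box.

Run:
```python
from h import *
th=np.radians(-43.4);ax=np.array([np.cos(th),np.sin(th)]);R=down(ax);L=np.array([.5196,-.2424])
arm.move_l([*L,.12],R,feed=.2)
arm.move_l([*L,.014],R,feed=.12)
arm.grip(.04)
print(arm.current_width(),arm.current_t(),arm.current_force().round(1))
arm.move_l([*L,.03],R,feed=.06)
print(arm.current_width(),arm.current_force().round(1))
cv2.imwrite("pics/w6.png",arm.snapshot("wrist")[:,:,::-1])
arm.move_l([*L,.25],R,feed=.2)
print(arm.current_width(),arm.current_force().round(1),arm.current_t())
```

```text
0.06199039674912018 13.9917 [-2.4 -1.   5. ]
0.06169731500147138 [-1.3 -0.3 -4.9]
0.06172727039802139 [ 0.2 -0.2 -4.1] 15.7083
```

View pics/w6.png

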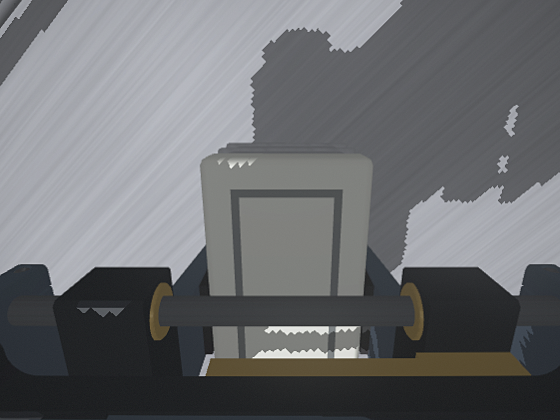

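The long box is held (width 62 mm, about 4 N of load). Carrying it over the square box.

Run:
```python
from h import *
R=down(N);S=np.array([.634,.2405])
arm.move_to([*S,.25],R)
print(arm.current_width(),arm.current_t())
arm.move_l([*S,.13],R,feed=.15)
arm.sleep(.1)
cv2.imwrite("pics/w7.png",arm.snapshot("wrist")[:,:,::-1])
cv2.imwrite("pics/s7.png",arm.snapshot("scene")[:,:,::-1])
print(arm.current_force().round(1),arm.current_t())
```

```text
0.061846158208638174 17.5167
[-0.6  0.1 -4.5] 18.6667
```

View pics/w7.png

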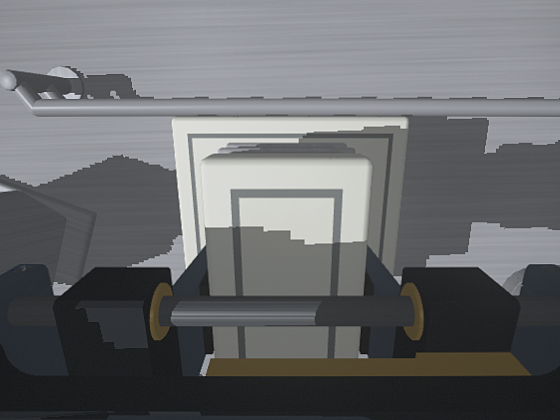

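View pics/s7.png

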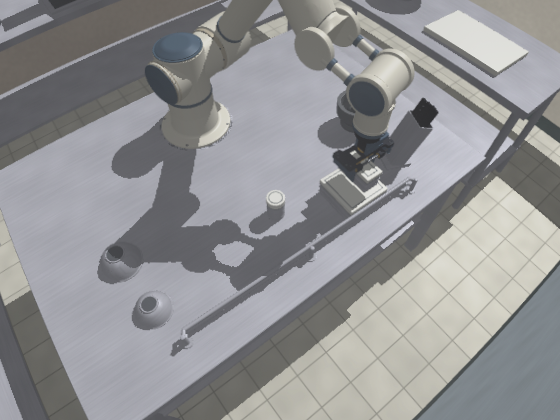

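The wrist view shows the square box's far edge at (172,117)-(408,117), right at the rail bar, with the long box's lid edge at (203,157)-(371,157) above it. I'll check the centring numerically, then lower.

Run:
```python
from h import *
w=arm.get_calibration("wrist");R=down(N)
a,b=unproj(w,(172.5,117),.075),unproj(w,(408,117),.075);print("sq",a,b,np.hypot(*(a-b)),"c",(a+b)/2-.08*N)
c,d=unproj(w,(202,156),.186),unproj(w,(372,156),.186);print("long",c,d,np.hypot(*(c-d)),"c",(c+d)/2-.065*N)
S=np.array([.634,.2405])
arm.move_l([*S,.096],R,feed=.08)
z=.094
while z>.085:
    arm.move_l([*S,z],R,feed=.02);f=arm.current_force();print(round(z,4),f.round(1))
    if f[2]>-1.5: break
    z-=.001
print(arm.current_t())
```

```text
sq [0.71393832 0.31465789] [0.71002773 0.15951914] 0.1551880242704683 c [0.63200902 0.23912785]
long [0.70215868 0.26932721] [0.70066631 0.21036959] 0.05897650244140281 c [0.63643361 0.24150536]
0.094 [-0.6 -0.8 -3.8]
0.093 [ 0.1 -0.1 -4.6]
0.092 [-0.3 -0.6 -4.1]
0.091 [ 0.   0.9 -4. ]
0.09 [-0.7 -0.3 -4.3]
0.089 [-0.2 -0.3 -0.3]
20.7417
```

Run:
```python
from h import *
R=down(N);S=np.array([.634,.2405])
arm.grip(.085)
arm.sleep(.1)
arm.move_l([*S,.30],R,feed=.15)
q=np.array([.5315,-.003])-.06*N
arm.move_to([*q,.25],R)
T=arm.get_calibration("wrist");im=arm.snapshot("wrist")[:,:,::-1].copy();cv2.imwrite("pics/w8.png",im)
s=arm.snapshot("scene")[:,:,::-1].copy();cv2.imwrite("pics/s8.png",s)
t=arm.snapshot("top")[:,:,::-1].copy();cv2.imwrite("pics/t8.png",t)
print(arm.current_t())
r=rect(im,T,.095,.42,.65,-.12,.1,.001)
for k in(140,150,170,190):print([[w['c'].tolist(),float(w['L']),float(w['S'])] for w in whites(r,.65,.1,.001,k,500)])
o=[]
for I,C in((t,arm.get_calibration("top")),(s,arm.get_calibration("scene"))):
  for h in(.075,.145): o.append(rect(I,C,h,.52,.74,.13,.35,.001)[:220,:220])
cv2.imwrite("pics/st8.png",cv2.resize(np.hstack(o),None,fx=.9,fy=.9) if 0 else np.vstack([np.hstack(o[:2]),np.hstack(o[2:])]))
```

```text
24.2333
[[[0.4480000138282776, 0.010499999858438969], 0.17900000512599945, 0.0560000017285347], [[0.5175999999046326, 0.0032999999821186066], 0.2003999948501587, 0.09239999949932098], [[0.5740000009536743, -0.023000000044703484], 0.19200000166893005, 0.024000000208616257], [[0.593999981880188, -0.023000000044703484], 0.19200000166893005, 0.012000000104308128]]
[[[0.5311999917030334, -0.0032999999821186066], 0.05869999900460243, 0.05829999968409538]]
[[[0.531499981880188, -0.0035000001080334187], 0.05700000002980232, 0.05700000002980232]]
[]
```

View pics/w8.png

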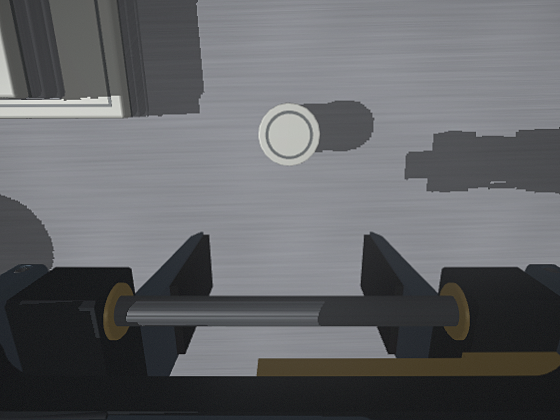

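View pics/st8.png

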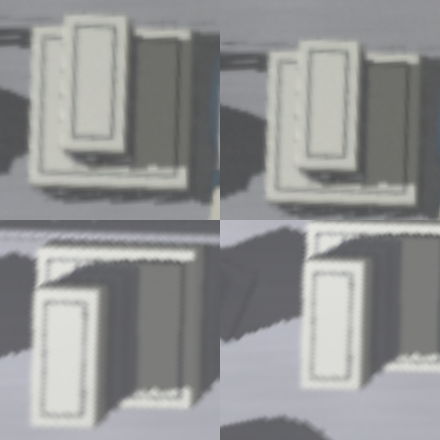

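The long box is on the square lid. In the top view both centres are at ≈(.634,.240), within about 2 mm of each other. The tin lid in the wrist view is at px (289,134), giving (.5313,-.0033), 58 mm across. Grasping the tin by its lid.

Run:
```python
from h import *
R=down(N);L=np.array([.5313,-.0033])
arm.move_l([*L,.15],R,feed=.2)
arm.move_l([*L,.058],R,feed=.1)
arm.grip(.04)
print(arm.current_width(),arm.current_t(),arm.current_force().round(1))
arm.move_l([*L,.075],R,feed=.06)
print(arm.current_width(),arm.current_force().round(1))
arm.move_l([*L,.31],R,feed=.2)
S=np.array([.635,.2395])
arm.move_to([*S,.31],R)
arm.move_l([*S,.235],R,feed=.12)
arm.sleep(.1)
print(arm.current_width(),arm.current_force().round(1),arm.current_t())
cv2.imwrite("pics/w9.png",arm.snapshot("wrist")[:,:,::-1])
cv2.imwrite("pics/s9.png",arm.snapshot("scene")[:,:,::-1])
```

```text
0.05978563810328104 26.5417 [ 0.1 -1.   3.1]
0.059393688915584865 [ 0.2 -0.2 -2.5]
0.05936133346728738 [ 0.6  0.1 -1.4] 30.2083
```

View pics/w9.png

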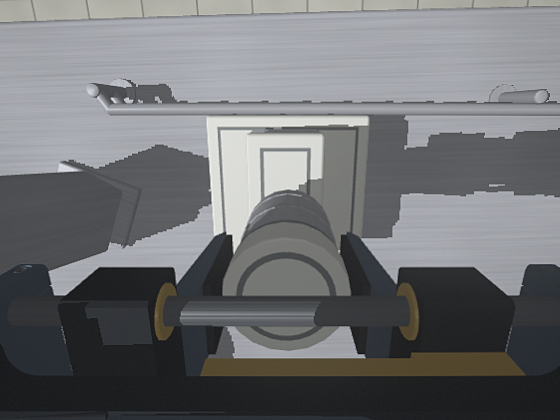

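View pics/s9.png

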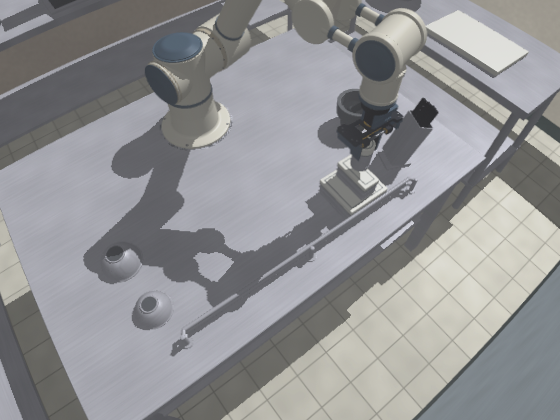

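The tin is held upright over the stack. The long box's far lid edge is at (248,133)-(323,133), which I'll use to check its centre before lowering.

Run:
```python
from h import *
w=arm.get_calibration("wrist");R=down(N)
a,b=unproj(w,(247.5,132),.145),unproj(w,(323.5,132),.145);c=(a+b)/2-.065*N;print("long",np.hypot(*(a-b)),"c",c)
k,l=unproj(w,(289-59,300),.272),unproj(w,(289+61,300),.272);print("tin",k,l)
S=np.array([.635,.2395])
if np.hypot(*(c-S))<.008:
  arm.move_l([*S,.210],R,feed=.08)
  z=.208
  while z>.199:
    arm.move_l([*S,z],R,feed=.02);f=arm.current_force();print(round(z,4),f.round(1))
    if f[2]>0.3: break
    z-=.001
print(arm.current_t())
```

```text
long 0.058487032538131124 c [0.63602726 0.24118416]
tin [0.63423248 0.26672101] [0.63281083 0.21134892]
0.208 [-0.3 -0.1 -2.7]
0.207 [-0.3  0.6 -2.3]
0.206 [ 0.9  0.2 -2.5]
0.205 [-0.8  0.5 -1.9]
0.204 [-0.5 -0.2 -1.8]
0.203 [-0.1 -0.3  1.7]
32.2667
```

Run:
```python
from h import *
R=down(N);S=np.array([.635,.2395])
arm.grip(.088)
arm.sleep(.1)
arm.move_l([*S,.36],R,feed=.12)
q=np.array([.45,-.10]);arm.move_to([*q,.36],R)
s=arm.snapshot("scene")[:,:,::-1].copy();cv2.imwrite("pics/s10.png",s)
t=arm.snapshot("top")[:,:,::-1].copy();cv2.imwrite("pics/t10.png",t)
print(arm.current_t(),arm.current_force().round(1))
o=[]
for I,C in((t,arm.get_calibration("top")),(s,arm.get_calibration("scene"))):
  for h in(.075,.145,.24): o.append(rect(I,C,h,.52,.74,.13,.35,.001)[:220,:220])
cv2.imwrite("pics/st10.png",np.vstack([np.hstack(o[:3]),np.hstack(o[3:])]))
```

```text
35.9833 [ 0.4 -0.1  0.3]
```

View pics/s10.png

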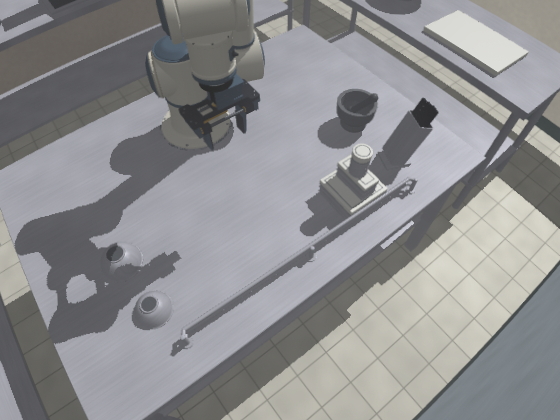

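View pics/st10.png

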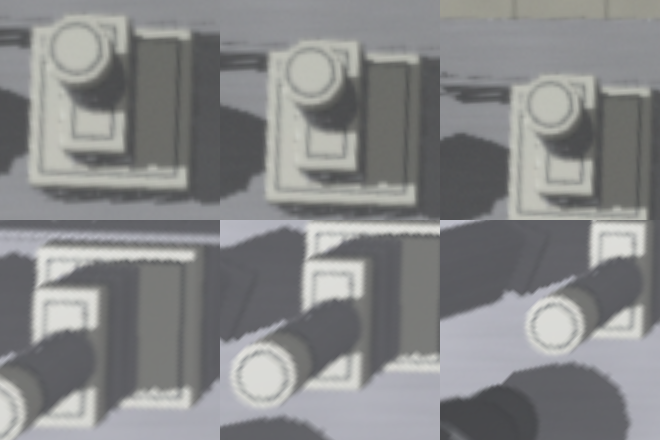

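Rectified at each lid's height in the top view, the tin is at (.635,.238), the long box at (.635,.240) and the square box at (.633,.240). The tin stands upright, the bystanders haven't moved and the arm is clear. Handing in.

Run:
```python
from rig import arm
arm.sign_off();print(arm.current_t())
```

```text
the job is handed in; nothing more can be done
the job is handed in; nothing more can be done
```

The job is done and handed in at about 36 s of the 72 s allowed; `sign_off()` reports no verdict.

**What I did**
- I pushed the square box square against the rail with the open fingers, stopping when the force rose to about 16 N.
- I set the long box in the middle of its lid, then the tin on top. Both were lowered in 1 mm steps until touch, with only a few newtons of force change.

**Last checks**
- **Stack:** in the top camera after release, the square box is at (.633,.240), the long box at (.635,.240) and the tin at (.635,.238). The centres agree within about 3 mm, inside the 30 mm and 22 mm limits.
- **Rail:** the square box stands against the bars, its centre about 80 mm in front of them. It was parallel within about 0.001 rad when I measured it after the push.
- **Surroundings:** the tin looks upright, the bystanders look unmoved by eye in the scene picture, and the arm stands clear with about zero force on the tool.

**Disagreement:** the scene and top cameras differed by 2–6 mm throughout, and I used values averaged between the cameras or between top and wrist. That is well inside the tolerances.

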